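# Open the air valve box and shut the marked valve

## Robot

A 7-joint arm with a two-finger parallel gripper is mounted at the origin on the work surface. World frame = base frame: x ahead of the robot, y to its left, z up, the work surface at z = 0. Lengths are in mm, angles in degrees, forces in N, time in s.
With the tool pointing down it reaches from about 350 to 900 mm from the base axis. Payload 19.9 kg.
Tool frame: the origin (TCP) lies between the finger pads; the fingertips stand 19 mm ahead of it and the grasp point (between the pads) is the TCP (manip.tcp_to_tips is the distance from the TCP to the fingertips, in mm); z points along the fingers, y is the direction in which the jaws open and shut (so a half turn about z gives the same grasp; the last joint's range is limited). The gripper opens to 85 mm and grips with 20 to 120 N. Pads are 22 mm wide; open, the fingers measure 114 mm over their backs; the gripper's body (76 mm by 85 mm) begins 54 mm behind the grasp point. The pads swing forward as they close: fully open they stand 13 mm farther back than shut.
Start: joints at [-77.435, 23.915, -0.59, 92.452, 0.269, 63.638, -3.037], TCP at [161.148, 603.85, 250.26] pointing down, gripper open.
Joint ranges: [-161.28, 161.28], [-22.2, 115.67], [-73.04, 71.86], [3.21, 147.25], [-68.34, 248.33], [10.77, 114.83], [-161.83, 161.83]. Speed limits (degrees/s): [108.29, 108.29, 136.94, 136.94, 172.46, 172.46, 172.46].

## Interface

Orientations are given as a 3x3 rotation matrix whose columns are the frame's x, y, z axes.
In Python, from station import sensors, cams, workorder, manip gives the robot as it stands.
- The arm moves only by the tool jog_arm, never from a script. Its argument "commands" is a list of rows, each a list of 3 entries, a list of its own where there are three numbers: the shift along the tool's x, y, z in cm, then the turn, a rotation vector about the tool's x, y, z in units of 5 degrees (1.0 is 5 degrees), then the opening, from -1 (shut) to 1 (fully open). In form: [[[dx, dy, dz], [wx, wy, wz], gripper], ...]. A call has 1 to 10 rows; each row shifts and turns the commanded pose from where the row before left it, along the tool's axes as they then stand; what a row does not reach is not made up. A row lasts 1/8 s, in which the tool goes at most 62.5 mm and 10.7 degrees, less where a joint would pass 70% of its speed; a pose out of reach is approached as far as the arm can. A call with a gripper value outside its range is refused whole. The fingers move at their own pace and stop on an object; "squeeze" is the grip in N (left out, the last holds). Time passes only in rows, so rows that do not move let the fingers close. It gives the time, the measured TCP pose, the force and the opening at its end, in the units of the state.
- sensors.sense(): the state, without advancing time (a new reading comes with each control period).
- cams.grab_frame(name): name is "scene" or "top"; returns a dict with "image" (384x512x3 uint8, red, green, blue), "fx", "fy", "cx", "cy" (pixels), "rvec" (rotation vector, rad) and "tvec" (3), from world to camera coordinates, as OpenCV has them. Camera axes: x right, y down, z forward; pixel columns grow to the right and rows downward; lengths in mm; the calibration is good to about 2 mm. A picture is of the moment at which its call begins. There is no depth.
- workorder.job_done(): hands the job in, once; it reports no verdict.
The state is a dict: "time_s": time; "joint_positions": joint angles; "qvel": joint speeds; "tau": joint torques, N m; "ee_pos": TCP position; "orientation": TCP orientation; "ft_force": force on the tool from outside, world axes, zero at the start; "ft_torque": the same for the moment, N m; "width": finger opening in mm.
Only numpy, scipy, OpenCV 4.12 (cv2) and the standard library are available. Lean on these libraries where they do the work, as an engineer would, in place of code of your own. Each camera call takes 0.05 s, during which the arm holds its last target.

## Task

Slide the cover of the grey air valve box all the way to the robot's left to uncover the two valve handles, then push the red handle with the white band a quarter turn clockwise, until it is fully shut across its pipe. Only push with the fingertips: do not lift the cover, leave the blue handle open as it is, and do not disturb the bottle, sleeve or wrench beside the box. Leave the cover open.

Things in the scene. Friction and masses are not known exactly. Their poses are not given: they have to be found in the camera images.
- box: Grey air valve box fixed to the bench, 290 (x) x 300 (y) x 75 mm high. Origin: centre of its underside; x away from the robot, y left, z up (yaw within 0.3). Right (-y) half: open-topped bay with both valves, inner space x -135..135, y -143..-8 mm. Left half: closed deck. Guide rails along y, 7 mm wide, at x = -141 and 141 mm, tops 81 mm high.
- cover (a joint): How far the aluminium cover has slid to the box's +y (left), m: 0 = over the bay, 0.135 = at its stop over the deck, bay open. Starts at 0 to 0.015. Friction 2.5 N; stays where left. The plate is 272 (x) x 140 (y) x 4 mm, top 80 mm above the bench, 0.4 to 0.7 kg; it only lies in its guides and would come up if lifted.
- cover_pull (a point): Centre of the top of the black ridge on the middle of the cover: a bar 160 (box x) x 12 (box y) x 24 mm high, its top 104 mm and its foot (plate top) 80 mm above the bench. Push its right (-y) side to slide the cover left. Moves with the cover.
- red_handle (a joint): Red bar handle with a white band near its end, 14 mm wide, 42 to 60 mm above the bench, reaching 72 mm from its pivot (hub 24 mm diameter). Angle, rad: 0 open (pointing to the box's -y), 1.571 fully shut at a stop (pointing to the box's -x); clockwise from above about red_pivot. Starts at 0 to 0.15. Friction 0.12 N m (about 2.5 N at 50 mm); stays where left.
- red_pivot (a point): On the upright turning axis of the red valve, 51 mm above the bench, 45 mm to -y of the box's centre. Red and blue may change places: one is 35 mm to -x, the other 75 mm to +x of the box's centre. Below each: pipe along y (top 28 mm high), brass body 32 x 44 mm (top 31 mm), stem up to the handle; elsewhere in the bay only the handles stand above 35 mm.
- red_tip (a point): Outer end of the red handle, 72 mm from the pivot, at mid-height of the bar (51 mm above the bench).
- blue_handle (a joint): All-blue bar handle without a band, same shape as the red; it must stay as it is. Angle, rad: 0 open (pointing to the box's -y), 1.571 fully shut at a stop (pointing to the box's -x); clockwise from above about blue_pivot. Starts at 0 to 0.15. Friction 0.12 N m (about 2.5 N at 50 mm); stays where left.
- blue_pivot (a point): On the upright turning axis of the blue valve, 51 mm above the bench, 110 mm from the red one along the box's x.
- blue_tip (a point): Outer end of the blue handle, 72 mm from the pivot, at mid-height of the bar (51 mm above the bench).
- bottle: Standing bystander: clear bottle with blue cap, 64 mm diameter, 200 mm high, left of the box. Origin: centre of its underside; z up along it.
- sleeve: Standing bystander: dark steel turned sleeve, 80 mm outside, 44 mm bore, 50 mm high, left of the box. Origin: centre of its underside.
- wrench: Lying bystander: flat steel wrench, 170 mm long, right of the box. Origin: on its underside, near mid-length; x along it.

How it is judged (in metres and radians):
On the way, in this order (a step that is already met when the one before it is completed fails the run):
1. the cover has been slid aside (at least 120 of 135 mm) while the red handle is still open (value of joint cover above 0.12 m and value of joint red_handle below 0.4 rad), for 0.2 s.
2. the red handle has been pushed shut (within 0.12 rad of its stop) (value of joint red_handle above 1.45 rad and value of joint cover above 0.12 m), for 0.2 s.
At the end, for the whole second after the job is handed in: The cover is slid at least 120 mm of its 135 mm to the left and lies in its guides, the red handle is within 0.12 rad of fully shut and at rest, the blue handle is still open (moved less than 15 mm at its tip), and bottle, sleeve and wrench are within 30 mm of where they stood, the bottle upright (all of step 2 and value of joint blue_handle below 0.4 rad and velocity of joint red_handle below 0.05 rad/s and z of cover_pull in the frame of box below 0.108 m and distance of each of bottle, sleeve, wrench from where it was at the start of the episode below 0.03 m and angle between bottle's own z axis and vertical below 0.2 rad); the robot touches nothing.
It fails at once if the cover is lifted more than 10 mm out of its guides (z of cover_pull in the frame of box above 0.114 m).
It fails at once if the blue handle's tip is moved more than 15 mm (distance of blue_tip from where it was at the start of the episode above 0.015 m).
It fails at once if bottle, sleeve or wrench is moved more than 30 mm or lifted, or the bottle tipped (distance of any of bottle, sleeve, wrench from where it was at the start of the episode above 0.03 m or angle between bottle's own z axis and vertical above 0.35 rad).
It also fails if it takes over 48 s, if anything falls off the work surface, if the arm or the gripper's body presses on something with over 40 N, if the wrist force passes 120 N, or if a joint passes its speed limit or range.

## Working session

There is one attempt and no reset: what is moved stays moved. The work goes in short steps, Python scripts to look and compute and a tool call to move; the robot and the scene stay as the last step left them, time stands still between calls to the robot, and variables do not carry over. Pictures are saved under pics/ and viewed, and the job is handed in when it is done.

Besides the shell and the picture viewer there is one more tool, called after "Emit:" as a command line: name --argument value ..., lists and objects as JSON in quotes. jog_arm: Moves the arm, as the interface text tells. Its arguments: {"type":"object","properties":{"commands":{"type":"array"},"squeeze":{"type":"number"}},"required":["commands"]}

```bash
mkdir -p pics; ls
python3 - <<'E'
from station import sensors, cams, workorder, manip
import cv2
s=sensors.sense()
for k,v in s.items(): print(k,v)
for n in ("scene","top"):
    f=cams.grab_frame(n)
    print({k:v for k,v in f.items() if k!="image"})
    im=f["image"][:,:,::-1]
    cv2.imwrite(f"pics/{n}0.png",cv2.resize(im,None,fx=1.5,fy=1.5,interpolation=cv2.INTER_CUBIC))
E
```

```text
pics
time_s 0.0
joint_positions [-77.43469299  23.94849491  -0.58983377  92.48691977   0.26806286
  63.63713134  -3.03607245]
qvel [-0.00631724  0.03112082  0.03588873  0.01047424 -0.02089973  0.1067379
  0.03353808]
tau [-1.76180914e-03 -8.64439273e+01  6.78070430e-01 -4.34916902e+01
  1.90733420e-02  7.42616190e-03  1.19190665e-05]
ee_pos [161.0847309  603.54027955 249.64507958]
orientation [[-9.66182895e-01  2.57857620e-01 -2.45749536e-04]
 [ 2.57857726e-01  9.66182131e-01 -1.21766443e-03]
 [-7.65452408e-05 -1.23985496e-03 -9.99999228e-01]]
ft_force [0.6322204  0.4248656  0.01988862]
ft_torque [ 0.06701401 -0.00619569 -0.00148002]
width 85.24562783998175
{'fx': 422.7225579400178, 'fy': 422.7225579400178, 'cx': 255.03901346429603, 'cy': 193.91547835405515, 'rvec': array([ 1.73493151,  1.65679057, -0.76060933]), 'tvec': array([-100.22988823, -293.3847925 , 1536.61534883])}
{'fx': 412.5888948510379, 'fy': 412.5888948510379, 'cx': 261.1150116285029, 'cy': 199.3816585835674, 'rvec': array([ 2.15354613, -2.21312726,  0.05300768]), 'tvec': array([  85.62203341,  570.86269838, 1005.85288488])}
```

View pics/scene0.png

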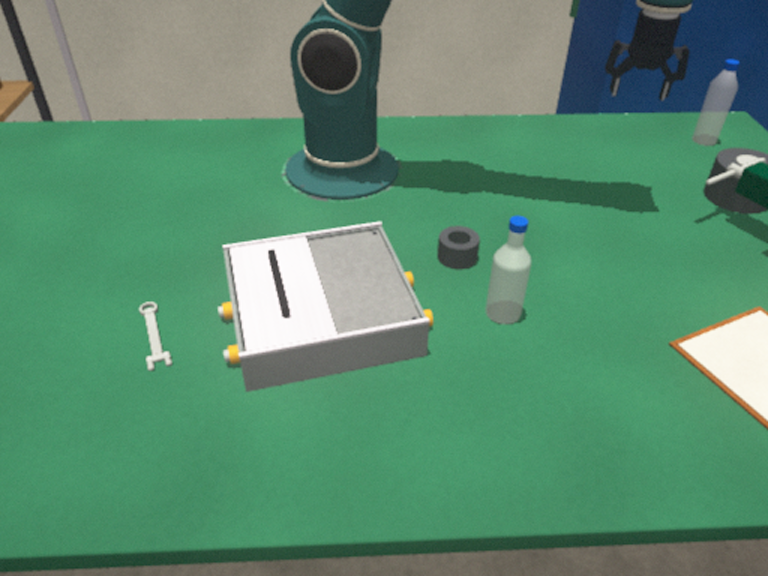

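View pics/top0.png

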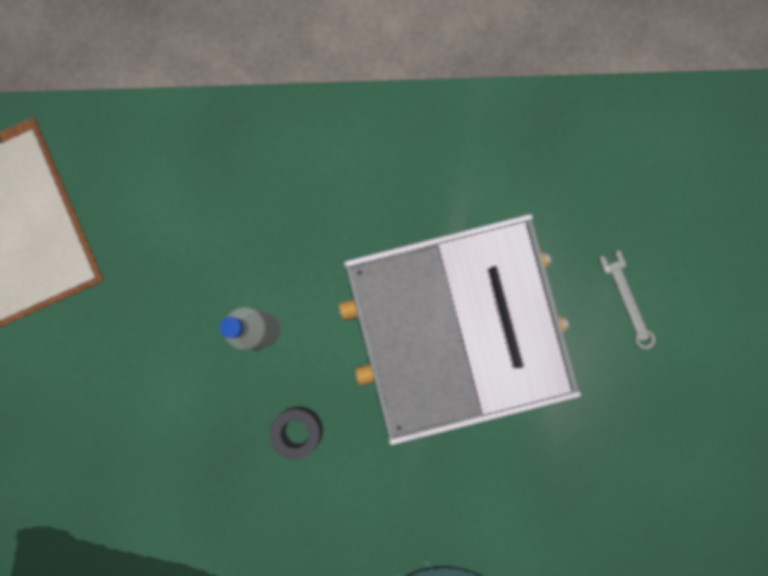

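The top view shows the box with rail corners at about (346,262), (531,216), (579,394) and (391,442) in the 1.5x picture. The ridge runs from (493,267) to (518,367). The bottle and sleeve are to the left and the wrench to the right. I'll compute the pose next.

```bash
cat > h.py <<'E'
import numpy as np, cv2
from station import sensors, cams, workorder, manip
def cam(n):
    f=cams.grab_frame(n); f["R"]=cv2.Rodrigues(np.array(f["rvec"]))[0]; f["K"]=np.array([[f["fx"],0,f["cx"]],[0,f["fy"],f["cy"]],[0,0,1]]); return f
def back(f,uv,z):
    d=f["R"].T@np.linalg.inv(f["K"])@np.array([uv[0],uv[1],1.]); o=-f["R"].T@np.array(f["tvec"]).ravel()
    return o+d*(z-o[2])/d[2]
def proj(f,P):
    return cv2.projectPoints(np.array(P,float).reshape(-1,1,3),np.array(f["rvec"]),np.array(f["tvec"]),f["K"],None)[0].reshape(-1,2)
def crop(f,c,r,s,name):
    u,v=c; im=f["image"][max(0,v-r[1]):v+r[1],max(0,u-r[0]):u+r[0],::-1]
    cv2.imwrite("pics/"+name,cv2.resize(im,None,fx=s,fy=s,interpolation=cv2.INTER_CUBIC)); print("crop origin",max(0,u-r[0]),max(0,v-r[1]),"scale",s)
E
python3 - <<'E'
from h import *
f=cam("top")
for uv in [(346,262),(531,216),(579,394),(391,442)]:
    print(back(f,((uv[0]+.5)/1.5-.5,(uv[1]+.5)/1.5-.5),81).round(1))
for uv in [(493,267),(518,367)]: print('ridge',back(f,((uv[0]+.5)/1.5-.5,(uv[1]+.5)/1.5-.5),104).round(1))
crop(f,(308,220),(95,85),4,"box0.png")
f=cam("scene"); crop(f,(218,203),(80,60),5,"boxs0.png")
E
```

```text
[629.4 139.3  81. ]
[ 693.3 -151.3   81. ]
[ 415.9 -213.4   81. ]
[350.3  76.5  81. ]
ridge [612.5 -85.7 104. ]
ridge [ 460.6 -117.6  104. ]
crop origin 213 135 scale 4
crop origin 138 143 scale 5
```

View pics/box0.png

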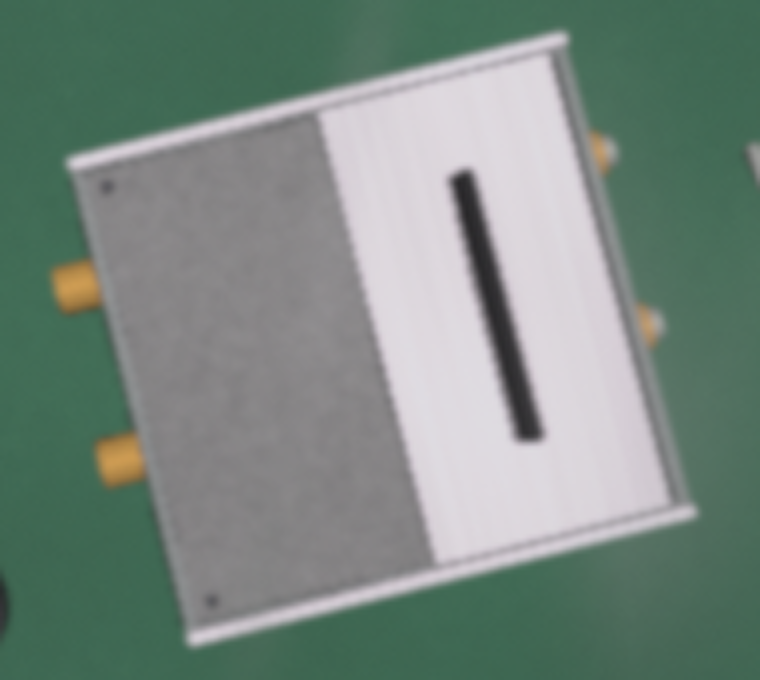

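View pics/boxs0.png

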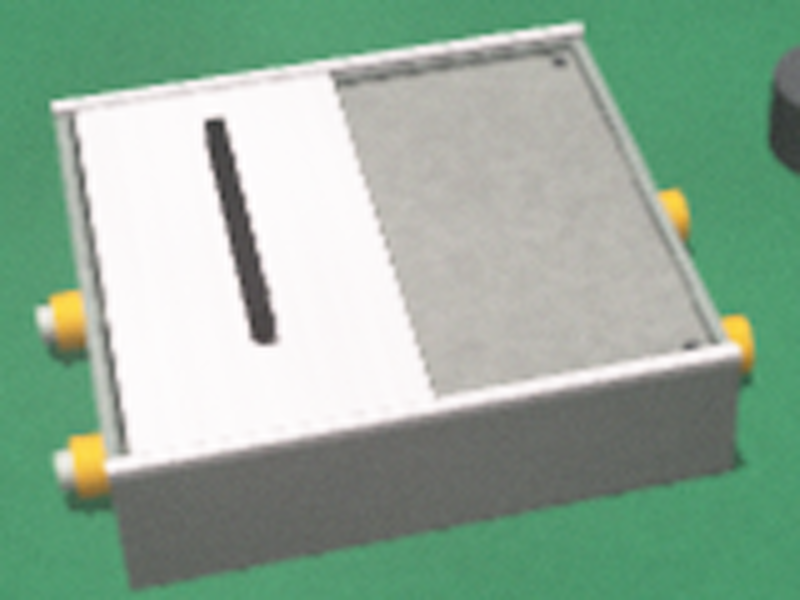

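In the 4x crop the rail-top corners sit at (67,160), (567,36), (697,513) and (189,643). The ridge ends are about (462,172) and (530,440). I'll fit the box pose from these.

```bash
cat >> h.py <<'E'
def fitbox(f):
    from scipy.optimize import least_squares
    px=np.array([(66,160),(568,35),(698,513),(189,646)],float)
    px=(px+.5)/4-.5+np.array([213,135])
    P=np.array([back(f,p,81)[:2] for p in px])
    B=np.array([(144.5,150),(144.5,-150),(-144.5,-150),(-144.5,150)])
    def res(q):
        c,s=np.cos(q[2]),np.sin(q[2]); return (B@np.array([[c,s],[-s,c]])+q[:2]-P).ravel()
    r=least_squares(res,[520,-40,-.1]); return r.x,r.fun
E
python3 - <<'E'
from h import *
f=cam("top")
q,r=fitbox(f); print(q, np.degrees(q[2]), r.round(1))
c,s=np.cos(q[2]),np.sin(q[2])
def tobox(p): d=p[:2]-q[:2]; return np.array([c*d[0]+s*d[1],-s*d[0]+c*d[1]]).round(1)
o=lambda p:(np.array(p)+.5)/4-.5+np.array([213,135])
for p in [(462,172),(530,440)]: print('ridge',tobox(back(f,o(p),104)))
for p in [(318,114),(437,563)]: print('cover left edge',tobox(back(f,o(p),80)))
for p,z in [((245,328),60),((296,433),50),((612,264),5),((645,339),5)]: print(back(f,(np.array(p)+.5)/1.5-.5,z).round())
g=cam("scene")
W=lambda b:(q[0]+c*b[0]-s*b[1],q[1]+s*b[0]+c*b[1],b[2])
pts=proj(g,[W(b) for b in [(144.5,150,81),(144.5,-150,81),(-144.5,-150,81),(-144.5,150,81)]])
print("scene crop px",(pts-[138,143]+.5)*5-.5)
E
```

```text
[ 5.21292609e+02 -3.72308145e+01  2.22803060e-01] 12.765675023280979 [-0.1 -1.5  1.   1.6 -1.4  0.9  0.6 -0.9]
ridge [ 78.9 -66.7]
ridge [-77.1 -64.8]
cover left edge [134.6   1.9]
cover left edge [-134.2    1.1]
[531. 304.  60.]
[363. 227.  50.]
[ 623. -300.    5.]
[ 496. -348.    5.]
scene crop px [[738.74989252 354.62734582]
 [104.40781065 473.57262544]
 [ 50.97548816 105.55124122]
 [578.01919931  26.24000579]]
```

The box centre is at (521.3, -37.2) with yaw 12.77°. Residuals are under 2 mm, and the scene camera agrees to about 1 px. The ridge is at box y of about -66, so the cover is at about 8 mm. I'll close the fingers and turn the tool so that tool x points along box +y and tool y along box +x.

Emit:
jog_arm --commands '[[[0,0,0],[0,0,1.78],-1],[[0,0,0],[0,0,1.78],-1],[[0,0,0],[0,0,1.78],-1],[[0,0,0],[0,0,1.78],-1],[[0,0,0],[0,0,1.78],-1],[[0,0,0],[0,0,1.78],-1],[[0,0,0],[0,0,1.76],-1],[[0,0,0],[0,0,0],-1],[[0,0,0],[0,0,0],-1]]' --squeeze 30

```text
time_s: 1.42
ee_pos: [161.0, 603.9, 250.2]
orientation: [[-0.226, 0.974, 0.0], [0.974, 0.226, -0.0], [-0.0, -0.0, -1.0]]
ft_force: [0.3, -0.3, 0.0]
width: -0.2
```

Emit:
jog_arm --commands '[[[-4.1,1.03,0],[0,0,0],-1],[[-4.1,1.03,0],[0,0,0],-1],[[-4.1,1.03,0],[0,0,0],-1],[[-4.1,1.03,0],[0,0,0],-1],[[-4.1,1.03,0],[0,0,0],-1],[[-4.1,1.03,0],[0,0,0],-1],[[-4.1,1.03,0],[0,0,0],-1],[[-4.1,1.03,0],[0,0,0],-1],[[-4.1,1.03,0],[0,0,0],-1],[[-4.1,1.03,0],[0,0,0],-1]]'

```text
time_s: 2.68
ee_pos: [353.3, 225.8, 250.5]
orientation: [[-0.225, 0.974, 0.0], [0.974, 0.225, 0.0], [0.0, 0.001, -1.0]]
ft_force: [-0.3, -0.1, -0.2]
width: 0.7
```

Emit:
jog_arm --commands '[[[-4.1,1.03,0],[0,0,0],-1],[[-4.1,1.03,0],[0,0,0],-1],[[-4.1,1.03,0],[0,0,0],-1],[[-4.1,1.03,0],[0,0,0],-1],[[-4.1,1.03,0],[0,0,0],-1],[[-4.1,1.03,0],[0,0,0],-1],[[-4.1,1.03,0],[0,0,0],-1],[[-4.1,1.03,0],[0,0,0],-1],[[-4.1,1.03,0],[0,0,0],-1],[[-4.1,1.03,0],[0,0,0],-1]]'

```text
time_s: 3.92
ee_pos: [545.1, -150.9, 250.3]
orientation: [[-0.226, 0.974, 0.0], [0.974, 0.226, 0.0], [0.0, 0.0, -1.0]]
ft_force: [0.3, 0.6, 0.6]
width: 0.1
```

Emit:
jog_arm --commands '[[[0,0,4],[0,0,0],-1],[[0,0,4],[0,0,0],-1],[[0,0,3],[0,0,0],-1],[[0,0,1],[0,0,0],-1],[[0,0,0],[0,0,0],-1]]'

```text
time_s: 4.55
ee_pos: [544.5, -149.9, 130.6]
orientation: [[-0.223, 0.975, -0.0], [0.975, 0.223, -0.0], [-0.0, -0.0, -1.0]]
ft_force: [0.7, 0.9, 0.5]
width: -0.1
```

Run:
```python
from h import *
print(manip.tcp_to_tips)
s=sensors.sense(); print(s["ee_pos"])
g=cam("scene"); p=np.array(s["ee_pos"]); 
print(proj(g,[p,p-[0,0,19]]))
crop(g,(205,185),(80,60),5,"s1.png")
g=cam("top"); crop(g,(308,220),(95,85),4,"t1.png")
```

```text
19.0
[ 544.5321677  -149.91114998  130.56882002]
[[164.039889  178.3658295]
 [165.0497437 184.4297031]]
crop origin 125 125 scale 5
crop origin 213 135 scale 4
```

View pics/s1.png

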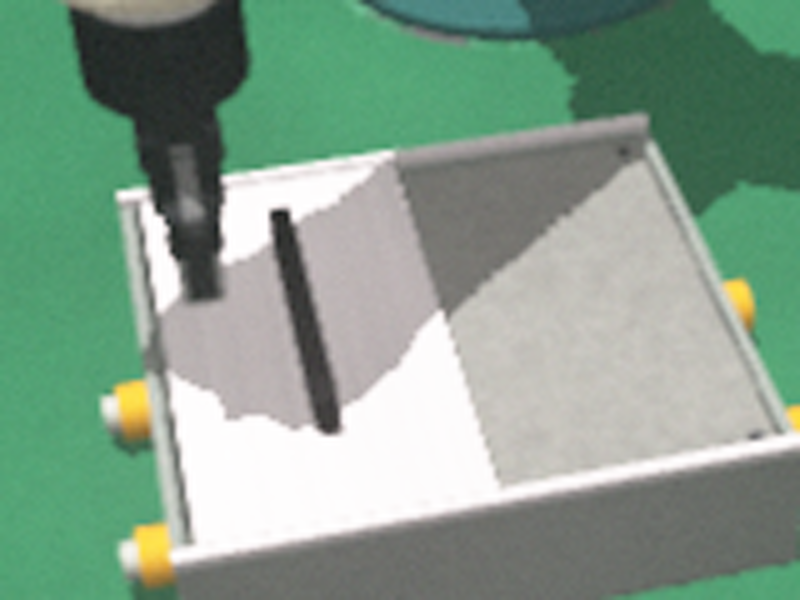

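View pics/t1.png

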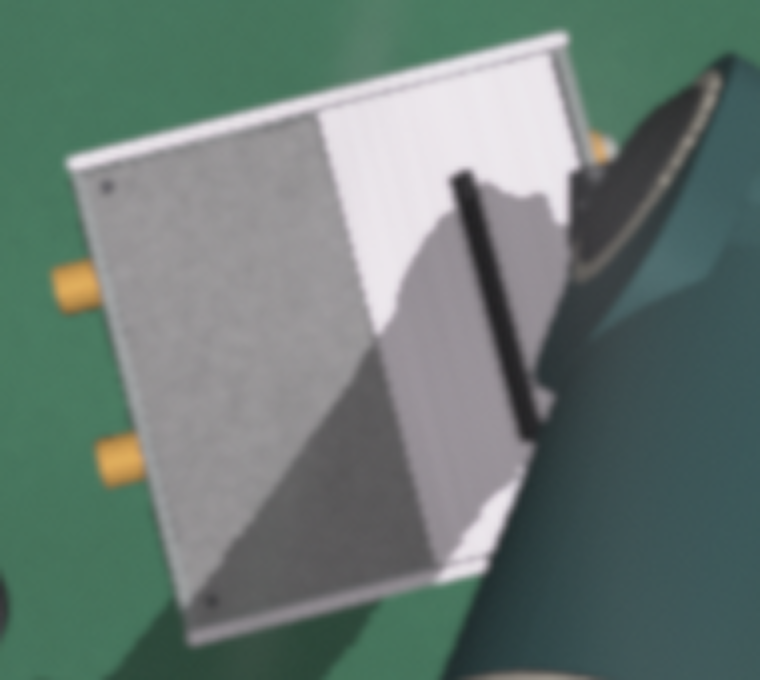

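The tip is at (205,298) in the scene crop, which matches the predicted (200,297), and it is clear of the ridge on its right side. I'll lower and push left.

Emit:
jog_arm --commands '[[[0,0,1.2],[0,0,0],-1],[[0,0,1.2],[0,0,0],-1],[[1,0,0],[0,0,0],-1],[[1,0,0],[0,0,0],-1],[[1,0,0],[0,0,0],-1],[[1,0,0],[0,0,0],-1],[[1,0,0],[0,0,0],-1],[[1,0,0],[0,0,0],-1]]'

```text
time_s: 5.65
ee_pos: [531.2, -90.7, 106.5]
orientation: [[-0.223, 0.975, 0.001], [0.975, 0.223, -0.0], [-0.0, 0.001, -1.0]]
ft_force: [1.5, -2.5, 2.7]
width: -0.2
```

Run:
```python
from h import *
s=sensors.sense(); print(s["ee_pos"],s["ft_force"])
g=cam("scene")
crop(g,(205,185),(80,60),5,"s2.png")
```

```text
[531.164311   -90.71976614 106.5493926 ] [ 1.49057481 -2.5060887   2.74848055]
crop origin 125 125 scale 5
```

View pics/s2.png

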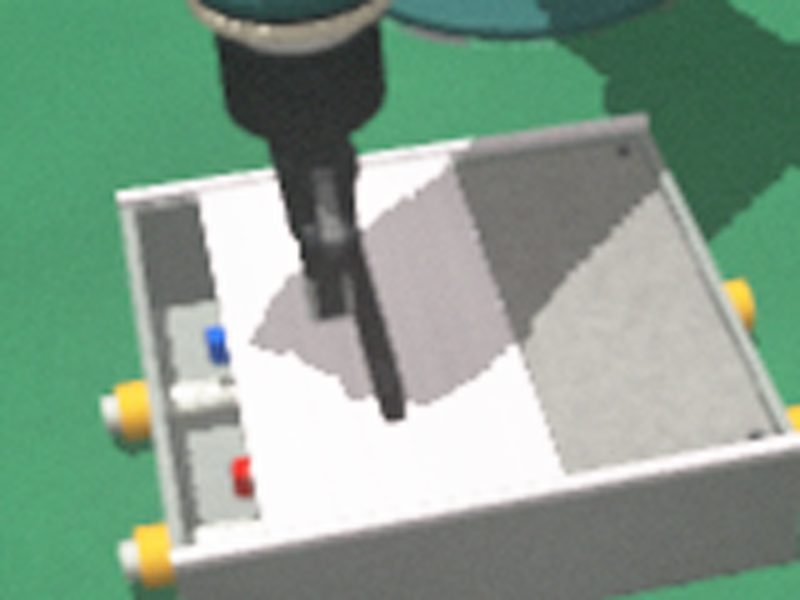

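The cover slides smoothly at about 2.9 N. Red is the far valve, at box x = +75, and blue is the near one. I'll keep pushing.

Emit:
jog_arm --commands '[[[1,0,0],[0,0,0],-1],[[1,0,0],[0,0,0],-1],[[1,0,0],[0,0,0],-1],[[1,0,0],[0,0,0],-1],[[1,0,0],[0,0,0],-1],[[1,0,0],[0,0,0],-1],[[1,0,0],[0,0,0],-1],[[1,0,0],[0,0,0],-1],[[1,0,0],[0,0,0],-1],[[0.3,0,0],[0,0,0],-1]]'

```text
time_s: 6.95
ee_pos: [510.2, 0.2, 106.2]
orientation: [[-0.223, 0.975, -0.0], [0.975, 0.223, 0.0], [0.0, -0.0, -1.0]]
ft_force: [2.7, -3.3, -0.0]
width: -0.1
```

Emit:
jog_arm --commands '[[[0.2,0,0],[0,0,0],-1],[[0.2,0,0],[0,0,0],-1],[[0.2,0,0],[0,0,0],-1]]'

```text
time_s: 7.32
ee_pos: [509.2, 4.2, 106.4]
orientation: [[-0.222, 0.975, 0.001], [0.975, 0.222, -0.001], [-0.002, 0.0, -1.0]]
ft_force: [4.8, -14.9, -3.0]
width: -0.1
```

It reached the stop, with 15 N at box y = 43 as expected. I'll back off and look.

Emit:
jog_arm --commands '[[[-1,0,0],[0,0,0],-1],[[-2,0,0],[0,0,0],-1],[[0,0,-3],[0,0,0],-1],[[0,0,-3],[0,0,0],-1],[[0,0,0],[0,0,0],-1]]'

```text
time_s: 7.95
ee_pos: [516.5, -24.2, 167.9]
orientation: [[-0.222, 0.975, 0.002], [0.975, 0.222, 0.001], [0.0, 0.003, -1.0]]
ft_force: [0.4, 0.3, -0.2]
width: -0.1
```

Run:
```python
from h import *
s=sensors.sense(); print(s["ee_pos"],s["ft_force"])
g=cam("scene")
crop(g,(205,190),(80,60),5,"s3.png")
g=cam("top"); crop(g,(320,210),(80,75),5,"t3.png")
```

```text
[516.46868669 -24.19965138 167.86813527] [ 0.39787978  0.30513165 -0.17165515]
crop origin 125 130 scale 5
crop origin 240 135 scale 5
```

View pics/s3.png

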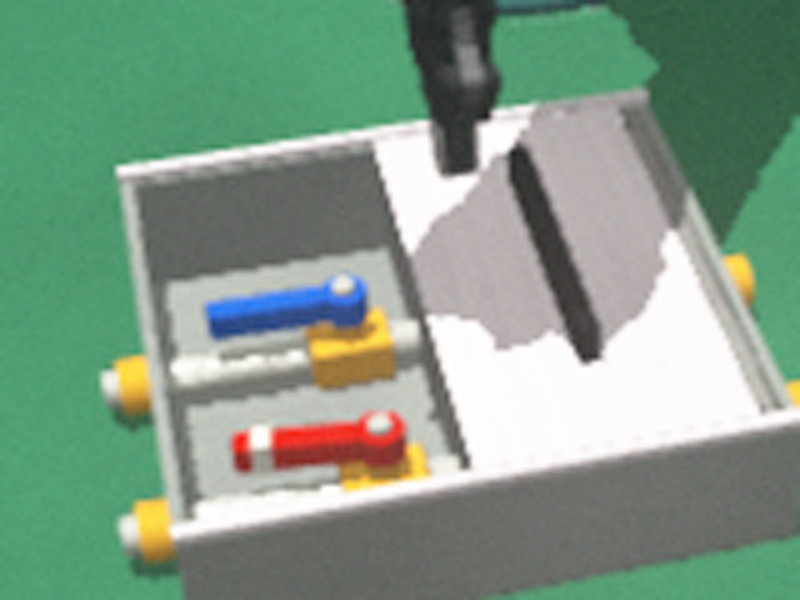

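View pics/t3.png

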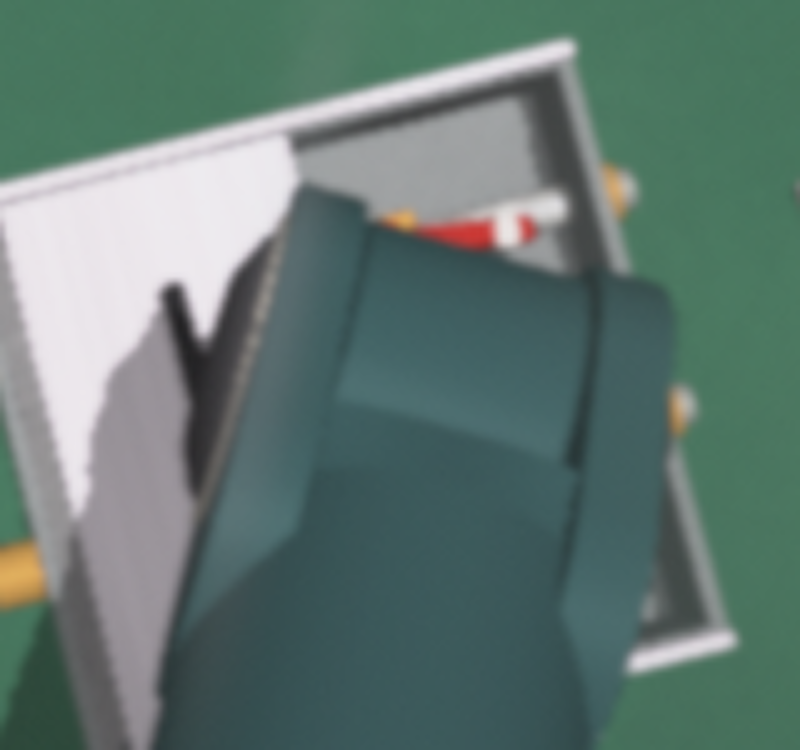

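The cover sits against the left end and the bay is open. In the scene crop the red hub is at (380,425) and its tip at (237,452), and the blue hub is at (345,285) with its tip at (212,318). I'll compute the angles.

```bash
cat >> h.py <<'E'
Q=(521.29,-37.23,0.2228)
def W(b): c,s=np.cos(Q[2]),np.sin(Q[2]); return np.array([Q[0]+c*b[0]-s*b[1],Q[1]+s*b[0]+c*b[1],b[2] if len(b)>2 else 0])
def tobox(p):
    c,s=np.cos(Q[2]),np.sin(Q[2]); d=np.array(p[:2])-Q[:2]; return np.array([c*d[0]+s*d[1],-s*d[0]+c*d[1]]).round(1)
E
python3 - <<'E'
from h import *
g=cam("scene")
o=lambda p:(np.array(p)+.5)/5-.5+np.array([125,130])
for n,h,t in [("red",(380,425),(240,442)),("blue",(345,285),(209,308))]:
    H=tobox(back(g,o(h),62)); T=tobox(back(g,o(t),60)); print(n,H,T,np.arctan2(H[0]-T[0],H[1]-T[1]))
for a in (0,.15,.3):
  for px in (75,-35): print(a,px,((proj(g,[W((px-72*np.sin(a),-45-72*np.cos(a),60))])-[125,130]+.5)*5-.5))
t=cam("top"); print("top red tip",tobox(back(t,(np.array((535,230))+.5)/5-.5+[240,135],57)))
print("tcp box",tobox(sensors.sense()["ee_pos"]))
E
```

```text
red [ 74.9 -43.8] [  67.  -111.2] 0.1166783038220984
blue [-36.9 -42.8] [ -39.  -114.1] 0.029444503222734633
0 75 [[230.07010894 455.24829758]]
0 -35 [[204.17187694 313.66184172]]
0.15 75 [[229.02970037 440.11754211]]
0.15 -35 [[203.39591878 300.6651123 ]]
0.3 75 [[231.34655088 424.96594922]]
0.3 -35 [[205.73411056 287.63776163]]
top red tip [  64.6 -115.6]
tcp box [-2.9 14.2]
```

Red is at about 0.13 rad with its tip near (65,-116), and blue is at about 0.03. Next I'll move to box (101,-93), on the +x side of the red handle. Then I'll turn the tool -90° so that tool x is the pushing direction, and follow the handle's arc about the pivot.

Emit:
jog_arm --commands '[[[-2.68,2.6,0],[0,0,0],-1],[[-2.68,2.6,0],[0,0,0],-1],[[-2.68,2.6,0],[0,0,0],-1],[[-2.68,2.6,0],[0,0,0],-1]]'

```text
time_s: 8.65
ee_pos: [641.6, -106.0, 165.1]
orientation: [[-0.223, 0.975, -0.002], [0.975, 0.223, 0.0], [0.001, -0.002, -1.0]]
ft_force: [-0.3, 0.7, 0.9]
width: -0.0
```

Emit:
jog_arm --commands '[[[0,0,0],[0,0,-2],-1],[[0,0,0],[0,0,-2],-1],[[0,0,0],[0,0,-2],-1],[[0,0,0],[0,0,-2],-1],[[0,0,0],[0,0,-2],-1],[[0,0,0],[0,0,-2],-1],[[0,0,0],[0,0,-2],-1],[[0,0,0],[0,0,-2],-1],[[0,0,0],[0,0,-2],-1],[[0,0,0],[0,0,0],-1]]'

```text
time_s: 9.9
ee_pos: [640.6, -105.5, 165.4]
orientation: [[-0.975, -0.221, -0.001], [-0.221, 0.975, 0.001], [0.001, 0.001, -1.0]]
ft_force: [-0.0, -1.2, 0.3]
width: 0.0
```

Run:
```python
from h import *
s=sensors.sense(); print(s["ee_pos"],s["joint_positions"].round(),tobox(s["ee_pos"])); R=np.array(s["orientation"]); print(R.round(3)); 
print("pivot in tool (mm)",(R.T@(W((75,-45,51))-s["ee_pos"])).round(1), "toolx yaw deg in box",np.degrees(np.arctan2(R[1,0],R[0,0])-Q[2]))
g=cam("scene")
crop(g,(205,190),(80,60),5,"s4.png")
```

```text
[ 640.60943989 -105.53293389  165.40652473] [ -6.  32.  18.  93. -11.  56. 118.] [101.3 -93. ]
[[-0.975 -0.221 -0.001]
 [-0.221  0.975  0.001]
 [ 0.001  0.001 -1.   ]]
pivot in tool (mm) [ 26.1  47.9 114.5] toolx yaw deg in box -179.97805194312892
crop origin 125 130 scale 5
```

View pics/s4.png

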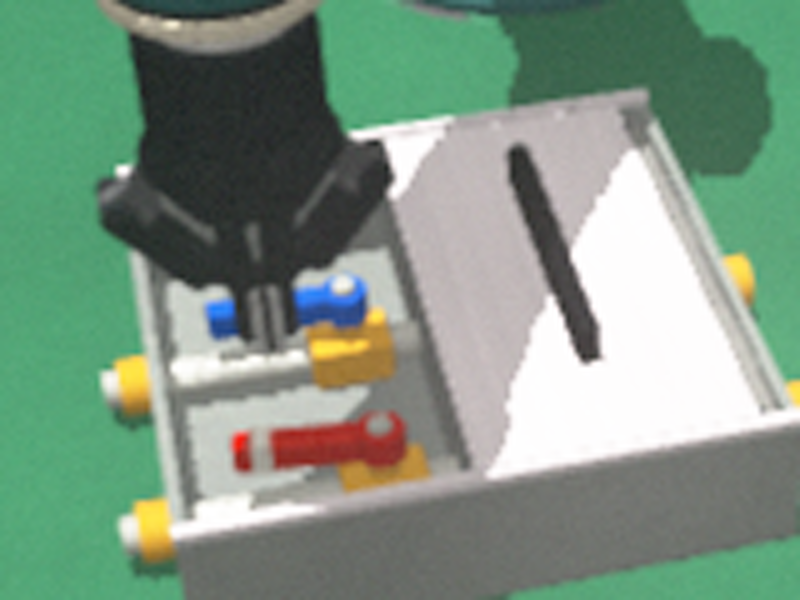

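The fingers point down beside the handle, and the wide linkages flare only well above the tips, so they clear the rails. The tip ends at (265,350) in the crop. I'll lower by 101 mm.

Emit:
jog_arm --commands '[[[0,0,3],[0,0,0],-1],[[0,0,3],[0,0,0],-1],[[0,0,2],[0,0,0],-1],[[0,0,1],[0,0,0],-1],[[0,0,1.1],[0,0,0],-1],[[0,0,0],[0,0,0],-1]]'

```text
time_s: 10.7
ee_pos: [640.9, -105.4, 65.0]
orientation: [[-0.975, -0.222, -0.0], [-0.222, 0.975, -0.0], [0.0, 0.0, -1.0]]
ft_force: [0.5, 0.4, -0.1]
width: -0.2
```

Run:
```python
from h import *
s=sensors.sense(); R=np.array(s["orientation"]); print(s["ee_pos"],s["ft_force"])
print("pivot in tool (mm)",(R.T@(W((75,-45,51))-s["ee_pos"])).round(1))
g=cam("scene")
crop(g,(205,190),(80,60),5,"s5.png")
```

```text
[ 640.87995961 -105.37390595   65.00881499] [ 0.50983218  0.35619468 -0.09576923]
pivot in tool (mm) [26.5 47.9 14. ]
crop origin 125 130 scale 5
```

View pics/s5.png

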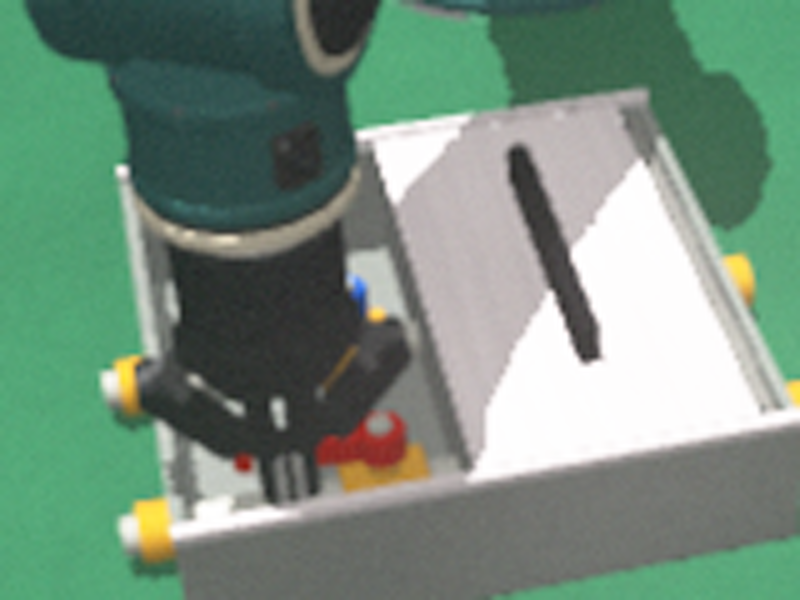

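The finger is in front of the handle (on its +x side) and in free space. I'll approach, then follow the arc in 5° rows.

Emit:
jog_arm --commands '[[[0.85,0,0],[0,0,0],-1],[[0.425,-0.139,0],[0,0,1],-1],[[0.425,-0.139,0],[0,0,1],-1],[[0.425,-0.139,0],[0,0,1],-1],[[0.425,-0.139,0],[0,0,1],-1],[[0.425,-0.139,0],[0,0,1],-1],[[0.425,-0.139,0],[0,0,1],-1],[[0.425,-0.139,0],[0,0,1],-1],[[0.425,-0.139,0],[0,0,1],-1]]'

```text
time_s: 11.88
ee_pos: [598.8, -115.5, 66.1]
orientation: [[-0.888, 0.459, 0.002], [0.459, 0.888, 0.0], [-0.002, 0.001, -1.0]]
ft_force: [3.4, 1.5, -1.4]
width: 0.1
```

Run:
```python
from h import *
s=sensors.sense(); R=np.array(s["orientation"]); print(s["ee_pos"],s["ft_force"])
print("pivot in tool (mm)",(R.T@(W((75,-45,51))-s["ee_pos"])).round(1))
g=cam("scene")
crop(g,(205,190),(80,60),5,"s6.png")
```

```text
[ 598.80312095 -115.49340903   66.12907687] [ 3.35264482  1.46480659 -1.41596616]
pivot in tool (mm) [18.5 47.8 15.1]
crop origin 125 130 scale 5
```

View pics/s6.png

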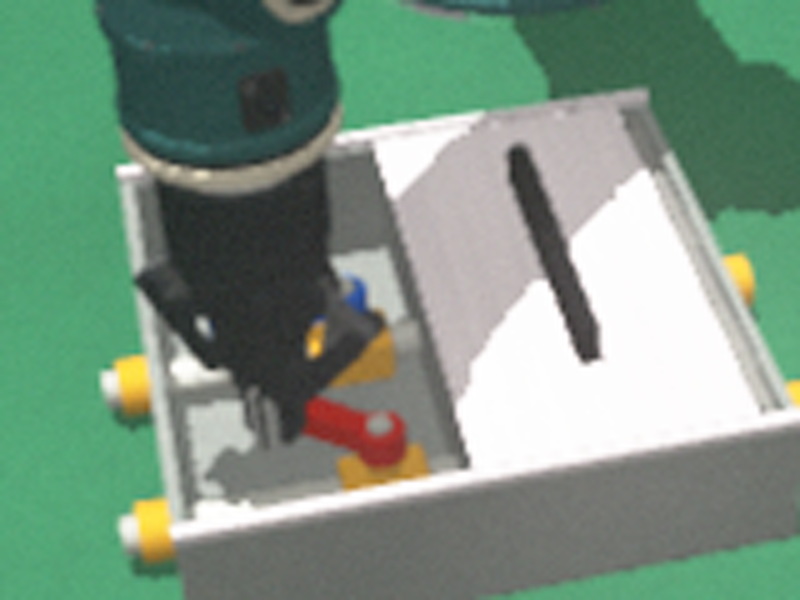

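The red handle is turning with the finger, now at about 40°, with a pushing force of about 3.7 N. I'll continue.

Emit:
jog_arm --commands '[[[0.425,-0.139,0],[0,0,1],-1],[[0.425,-0.139,0],[0,0,1],-1],[[0.425,-0.139,0],[0,0,1],-1],[[0.425,-0.139,0],[0,0,1],-1],[[0.425,-0.139,0],[0,0,1],-1],[[0.425,-0.139,0],[0,0,1],-1],[[0.425,-0.139,0],[0,0,1],-1],[[0.425,-0.139,0],[0,0,1],-1],[[0.425,-0.139,0],[0,0,1],-1]]'

```text
time_s: 13.05
ee_pos: [564.5, -96.7, 66.0]
orientation: [[-0.305, 0.952, 0.002], [0.952, 0.305, -0.0], [-0.001, 0.001, -1.0]]
ft_force: [3.7, -1.8, 0.4]
width: 0.2
```

Emit:
jog_arm --commands '[[[0.34,-0.11,0],[0,0,0.8],-1],[[0.1,0,0],[0,0,0.2],-1]]'

```text
time_s: 13.3
ee_pos: [561.9, -92.8, 65.8]
orientation: [[-0.223, 0.975, 0.001], [0.975, 0.223, -0.0], [-0.0, 0.001, -1.0]]
ft_force: [-0.2, -3.1, 1.6]
width: 0.2
```

Force is still at friction level. I'll inch to the stop.

Emit:
jog_arm --commands '[[[0.1,0,0],[0,0,0],-1],[[0.1,0,0],[0,0,0],-1]]'

```text
time_s: 13.55
ee_pos: [561.8, -92.5, 65.9]
orientation: [[-0.223, 0.975, 0.002], [0.975, 0.223, -0.002], [-0.003, 0.001, -1.0]]
ft_force: [3.1, -12.9, 0.2]
width: 0.2
```

Emit:
jog_arm --commands '[[[0.1,0,0],[0,0,0],-1],[[0.0,0,0],[0,0,0],-1]]'

```text
time_s: 13.8
ee_pos: [561.8, -92.4, 65.9]
orientation: [[-0.222, 0.975, 0.002], [0.975, 0.222, -0.003], [-0.004, 0.001, -1.0]]
ft_force: [4.1, -15.0, -1.4]
width: -0.0
```

It is at the stop: 15 N and no more motion. I'll back off toward box -y, lift, and move clear to the left to inspect.

Emit:
jog_arm --commands '[[[-0.8,0,0],[0,0,0],-1],[[-1.2,0,0],[0,0,0],-1],[[0,0,-2],[0,0,0],-1],[[0,0,-4],[0,0,0],-1],[[0,0,-4],[0,0,0],-1],[[0,0,-4],[0,0,0],-1],[[0,0,-4],[0,0,0],-1],[[-3,-3,-3],[0,0,0],-1],[[-4,-3,0],[0,0,0],-1],[[-4,-3,0],[0,0,0],-1]]'

```text
time_s: 15.05
ee_pos: [501.7, -237.4, 277.0]
orientation: [[-0.223, 0.975, 0.002], [0.975, 0.223, 0.0], [0.0, 0.002, -1.0]]
ft_force: [0.5, 0.3, -0.4]
width: -0.1
```

Emit:
jog_arm --commands '[[[-4,-3,0],[0,0,0],-1],[[-4,-3,0],[0,0,0],-1],[[-4,0,0],[0,0,0],-1],[[-4,0,0],[0,0,0],-1],[[0,0,0],[0,0,0],-1],[[0,0,0],[0,0,0],-1]]'

```text
time_s: 15.8
ee_pos: [479.4, -405.3, 276.0]
orientation: [[-0.222, 0.975, 0.0], [0.975, 0.222, 0.0], [0.0, 0.0, -1.0]]
ft_force: [-0.4, 1.0, -0.3]
width: 0.2
```

Run:
```python
from h import *
s=sensors.sense(); print(s["time_s"],s["ee_pos"],s["ft_force"])
g=cam("scene"); cv2.imwrite("pics/s7f.png",cv2.resize(g["image"][:,:,::-1],None,fx=1.5,fy=1.5))
crop(g,(205,190),(80,60),5,"s7.png")
g=cam("top"); crop(g,(320,210),(80,75),5,"t7.png"); cv2.imwrite("pics/t7f.png",cv2.resize(g["image"][:,:,::-1],None,fx=1.5,fy=1.5,interpolation=cv2.INTER_CUBIC))
```

```text
15.8 [ 479.41253893 -405.25438355  275.99339798] [-0.35393717  0.9642864  -0.25785091]
crop origin 125 130 scale 5
crop origin 240 135 scale 5
```

View pics/s7.png

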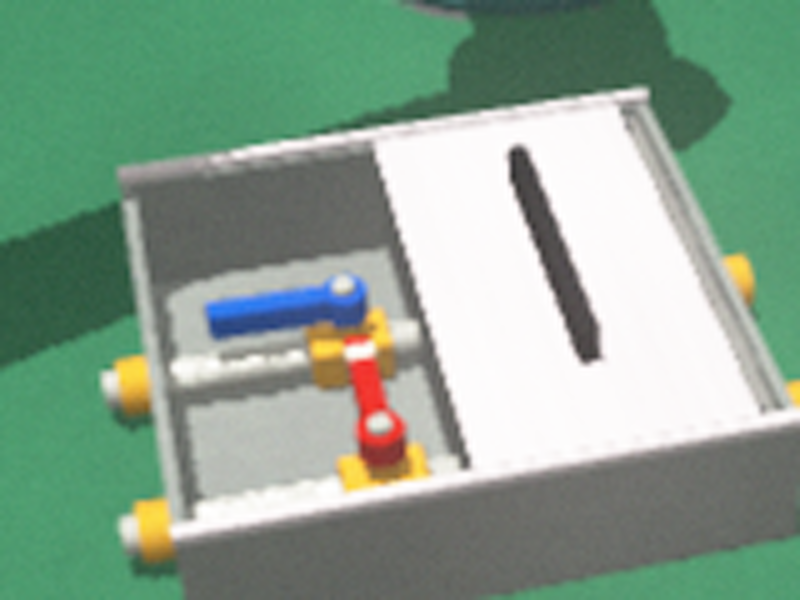

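View pics/t7f.png

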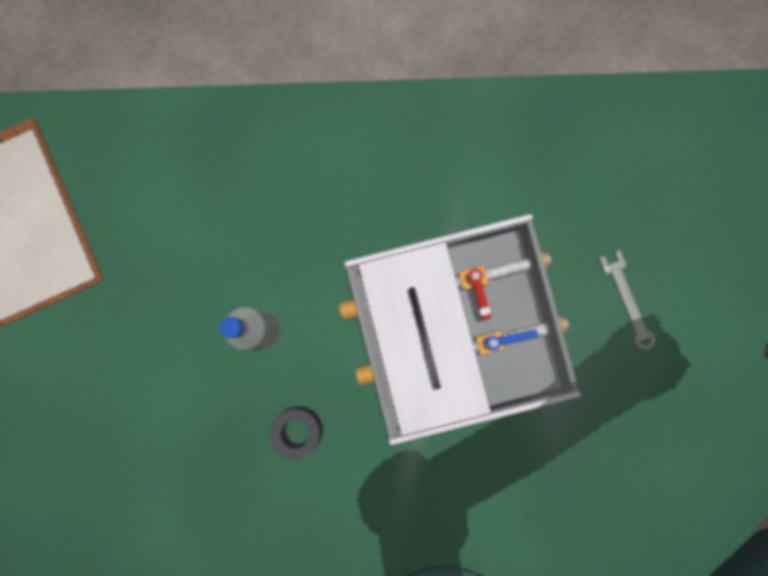

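View pics/s7f.png

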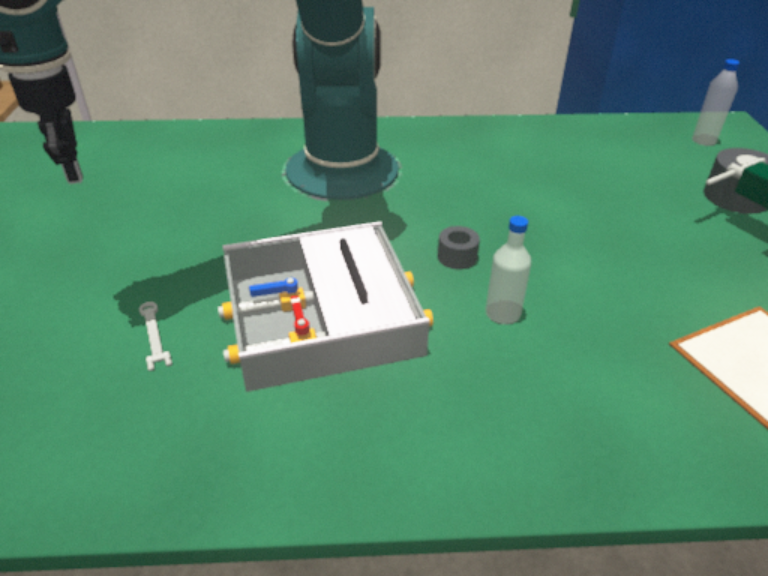

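In the 1.5x top picture the red hub is at (476,276) and its tip at (486,319). The blue handle runs from (492,343) to (546,331), and the ridge from (412,288) to (437,388). The bottle, sleeve and wrench have not changed. One numeric check, then I'll hand in.

Run:
```python
from h import *
t=cam("top"); o=lambda p:(np.array(p)+.5)/1.5-.5
B=lambda p,z:tobox(back(t,o(p),z))
for h,e in [((476,276),(486,319)),((492,343),(546,331))]:
    H,T=B(h,62),B(e,60); print(H,T,np.arctan2(H[0]-T[0],H[1]-T[1]))
print("ridge",B((412,288),104),B((437,388),104))
print(workorder.job_done())
```

```text
[ 74.2 -45. ] [  4.4 -43.1] 1.5980102369973528
[-34.4 -42.3] [ -37.2 -129.7] 0.03202565981516249
ridge [77.8 59.5] [-77.3  60.7]
the job is handed in; nothing more can be done
None
```

I slid the cover all the way left with the closed fingertips, then pushed the red handle clockwise along its arc until it met its stop. I then withdrew the arm clear of the box and handed the job in at about 16 s; no verdict was reported.

**Cover:** the ridge ended at box y of about +60 mm, which means about 135 mm of travel. The push ended against the stop at about 15 N, and the cover looked flat in its guides.

**Red handle:** the pictures gave about 1.60 rad, which is the 1.571 stop within measuring error. It met the stop at about 15 N with no further motion.

**Blue handle:** about 0.03 rad both before and after. In the last check my pick for its far end fell on the pipe end: it gave 87 mm from the pivot, where the handle is 72 mm. That blue figure is therefore only rough. The scene picture shows the blue handle unchanged.

**Bystanders:** the bottle, sleeve and wrench sat at the same pixels as at the start. I compared them by eye and did not measure them again.

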